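Put the eyelet dies back with their mates

TASK

The upper eyelet dies went back into the rack mixed up. Put each upper die into the bore directly behind the lower die of its own diameter, fully down on its shoulder; the spare bore at the right end is there to help and ends up empty. Don't tip a die over, and leave the tin of eyelets where it stands.

Things in the scene. Friction and masses are not known exactly. Their poses are not given: they have to be found in the camera images.
- die_rack: Fixed dark wood rack, 290 mm long (y) by 116 deep (x): front step 22 mm high, rear step (+x) 36 mm. Origin: bench level, mid-length, under the line where the steps meet. The rear step has five equal bores, 18 mm wide, 27 deep, at x=+30, y=+108, +54, 0, -54, -108 mm. The last (right end, no lower die before it) is the spare, empty at the start.
- upper_die_24: Loose steel upper eyelet die: upright cylinder 24 mm across, 42 tall, an 8 mm high guide cone on its top face; about 0.12 kg. Below it a cone-nosed shank, 14 mm across and 22 long (5 mm at its tip), goes into a bore of the rear step, and the cylinder's flat underside (shoulder) rests on the step. Origin: centre of the shoulder, z up; any yaw will do. All four shanks fit every bore.
- upper_die_31: Loose steel upper eyelet die: upright cylinder 31 mm across, 42 tall, an 8 mm high guide cone on its top face; about 0.2 kg. Below it a cone-nosed shank, 14 mm across and 22 long (5 mm at its tip), goes into a bore of the rear step, and the cylinder's flat underside (shoulder) rests on the step. Origin: centre of the shoulder, z up; any yaw will do. All four shanks fit every bore.
- upper_die_38: Loose steel upper eyelet die: upright cylinder 38 mm across, 42 tall, an 8 mm high guide cone on its top face; about 0.29 kg. Below it a cone-nosed shank, 14 mm across and 22 long (5 mm at its tip), goes into a bore of the rear step, and the cylinder's flat underside (shoulder) rests on the step. Origin: centre of the shoulder, z up; any yaw will do. All four shanks fit every bore.
- upper_die_45: Loose steel upper eyelet die: upright cylinder 45 mm across, 42 tall, an 8 mm high guide cone on its top face; about 0.41 kg. Below it a cone-nosed shank, 14 mm across and 22 long (5 mm at its tip), goes into a bore of the rear step, and the cylinder's flat underside (shoulder) rests on the step. Origin: centre of the shoulder, z up; any yaw will do. All four shanks fit every bore.
- lower_die_24: Steel lower eyelet die: low round disc 24 mm across and 8 mm thick with a pin in its middle rising to 14 mm, tight in the front step of the rack (it does not move). Mate of the 24 mm upper die. Origin at the centre of its underside on the front step; axes parallel to the rack's. The bore behind it has its mouth centre 58 mm along its +x and 14 mm up.
- lower_die_31: Steel lower eyelet die: low round disc 31 mm across and 8 mm thick with a pin in its middle rising to 14 mm, tight in the front step of the rack (it does not move). Mate of the 31 mm upper die. Origin at the centre of its underside on the front step; axes parallel to the rack's. The bore behind it has its mouth centre 58 mm along its +x and 14 mm up.
- lower_die_38: Steel lower eyelet die: low round disc 38 mm across and 8 mm thick with a pin in its middle rising to 14 mm, tight in the front step of the rack (it does not move). Mate of the 38 mm upper die. Origin at the centre of its underside on the front step; axes parallel to the rack's. The bore behind it has its mouth centre 58 mm along its +x and 14 mm up.
- lower_die_45: Steel lower eyelet die: low round disc 45 mm across and 8 mm thick with a pin in its middle rising to 14 mm, tight in the front step of the rack (it does not move). Mate of the 45 mm upper die. Origin at the centre of its underside on the front step; axes parallel to the rack's. The bore behind it has its mouth centre 58 mm along its +x and 14 mm up.
- eyelet_tin: Open round tin of small brass eyelets, 50 mm across, 17 mm high, loose on the bench in front of the rack; origin at the centre of its underside. (Not handled, but in the way: the green eyelet press between the start pose and the rack, fixed, up to 0.36 m high over x 0.46 to 0.70, y 0.14 to 0.27 m.)

How it is judged (in metres and radians):
At the end, for the whole second after the job is handed in: Each of the four upper dies stands behind the lower die of the same diameter: shoulder centre within 5 mm of the bore's centre along each rack axis, shoulder within 3 mm of the rear step's top, tilt under 0.08 rad, at rest and released (x of upper_die_24 in the frame of lower_die_24 between 0.053 and 0.063 m and y of upper_die_24 in the frame of lower_die_24 between -0.005 and 0.005 m and z of upper_die_24 in the frame of lower_die_24 between 0.011 and 0.017 m and angle between each of upper_die_24, upper_die_31, upper_die_38, upper_die_45's own z axis and vertical below 0.08 rad and linear speed of each of upper_die_24, upper_die_31, upper_die_38, upper_die_45 below 0.02 m/s and x of upper_die_31 in the frame of lower_die_31 between 0.053 and 0.063 m and y of upper_die_31 in the frame of lower_die_31 between -0.005 and 0.005 m and z of upper_die_31 in the frame of lower_die_31 between 0.011 and 0.017 m and x of upper_die_38 in the frame of lower_die_38 between 0.053 and 0.063 m and y of upper_die_38 in the frame of lower_die_38 between -0.005 and 0.005 m and z of upper_die_38 in the frame of lower_die_38 between 0.011 and 0.017 m and x of upper_die_45 in the frame of lower_die_45 between 0.053 and 0.063 m and y of upper_die_45 in the frame of lower_die_45 between -0.005 and 0.005 m and z of upper_die_45 in the frame of lower_die_45 between 0.011 and 0.017 m); the robot touches nothing.
It fails at once if an upper die is tipped over (more than 0.9 rad) (angle between any of upper_die_24, upper_die_31, upper_die_38, upper_die_45's own z axis and vertical above 0.9 rad).
It fails at once if the tin of eyelets is shifted more than 20 mm (distance of eyelet_tin from where it was at the start of the episode above 0.02 m).
It also fails if it takes over 104 s, if anything falls off the work surface, if the arm or the gripper's body presses on something with over 40 N, if the wrist force passes 120 N, or if a joint passes its speed limit or range.

ROBOT

A 6-joint arm with a two-finger parallel gripper is mounted at the origin on a cart in front of the work surface, level with it; the furniture and walls round the work are solid. World frame = base frame: x ahead of the robot, y to its left, z up, the work surface at z = 0. Lengths are in m, angles in degrees, forces in N, time in s.
With the tool pointing down it reaches from about 0.275 to 0.775 m from the base axis. Payload 14.6 kg.
Tool frame: the origin (TCP) lies on the centre line of the jaws, within the pads' length; the fingertips stand 19 mm ahead of it and the grasp point (between the pads) is the TCP; z points along the fingers, y is the line along which they close (so a half turn about z gives the same grasp; the last joint's range is limited). The gripper opens to 85 mm and grips with 20 to 120 N. Pads are 22 mm wide; open, the fingers measure 114 mm over their backs; the gripper's body (76 mm by 85 mm) begins 54 mm behind the grasp point. The pads swing forward as they close: fully open they stand 13 mm farther back than shut.
Start: joints at [-84.758, 15.075, -2.767, 72.158, 0, 81.102], TCP at [0.128, -0.509, 0.23] pointing down, gripper open.
Joint ranges: [-151.79, 151.79], [-50.71, 97.33], [-67.44, 78.34], [-121.81, 120.89], [-77.56, 73.72], [-180, 180]. Speed limits (degrees/s): [108.29, 108.29, 147.25, 159.86, 180, 180].

INTERFACE

Orientations are given as [roll, pitch, yaw] about the fixed x, y, z axes, in that order (R = Rz(yaw) Ry(pitch) Rx(roll)).
In Python, from workcell import r gives the robot as it stands. Calls block until the motion is done:
- r.move_to(position, orientation): joint-space move of the TCP to a pose.
- r.servo_line(position, orientation=None, feed=0.15): straight line of the TCP; orientation=None keeps the orientation; feed is the mean speed in m/s.
- r.move_joints(angles): joint-space move.
- r.gripper_to(opening, grasp_force=None): opening from 0.0 (shut) to 1.0 (fully open); grasp_force is the grip in N (None keeps the last); returns when the fingers have stopped.
- r.sleep(seconds).
- r.inverse_kinematics(position, orientation): joint angles nearest the present ones, or None.
- r.sense(): the state.
- r.read_camera(name): name is "scene" or "top"; returns the picture (480x640x3 uint8, red, green, blue); there is no depth.
- r.calibration(name): a dict with "mtx" (3x3 intrinsics, pixels), "rvec" (rotation vector, rad) and "tvec" (3), from world to camera coordinates, as OpenCV has them. Camera axes: x right, y down, z forward; pixel columns grow to the right and rows downward; lengths in m; the calibration is good to about 2 mm. A picture is of the moment at which its call begins. calibration takes no time and is no camera call.
A pose or a line that the arm cannot do raises r.IKError and nothing moves.
- r.finish_job(): hands the job in; it is judged then, once.
The state is a dict: "t": time; "joint_positions": joint angles; "joint_velocities": joint speeds; "tau": joint torques, N m; "position": TCP position; "tool_rot": TCP orientation; "contact_force": force on the tool from outside, world axes, zero at the start; "wrist_torque": the same for the moment, N m; "grip_width": opening from 0.0 (shut) to 1.0 (fully open); "finger_force": force on a finger pad.
Only numpy, scipy, OpenCV 4.12 (cv2) and the standard library are available. Lean on these libraries where they do the work, as an engineer would, in place of code of your own. Each camera call takes 0.05 s, during which the arm holds its last target. There are 200 camera calls.

## Working session

There is one attempt and no reset: what is moved stays moved. The work goes in short steps, each a Python script; the robot and the scene stay as the last script left them, time stands still between calls to the robot, and variables do not carry over. Pictures are saved under pics/ and viewed, at most 14 in all, crops included, and the job is handed in when it is done.

```bash
mkdir -p pics; ls; python3 - <<'E'
from workcell import r
import cv2
for n in("scene","top"):
    im=r.read_camera(n); cv2.imwrite(f"pics/{n}0.png",im[:,:,::-1]); c=r.calibration(n); print(n,c)
    R=cv2.Rodrigues(c["rvec"])[0] if hasattr(c["rvec"],'shape') else None
    import numpy as np
    R=cv2.Rodrigues(np.array(c["rvec"],float))[0]; print(-R.T@np.array(c["tvec"]).ravel(), R[2])
print(r.sense())
E
```

```text
pics
scene {'mtx': array([[502.31295069,   0.        , 316.39110262],
       [  0.        , 502.31295069, 239.11223232],
       [  0.        ,   0.        ,   1.        ]]), 'rvec': array([ 0.94409722, -2.55091118,  1.01142514]), 'tvec': array([0.31238138, 0.35799607, 0.60341419])}
[0.1497238  0.32224555 0.68087634] [ 0.43215655 -0.52676962 -0.73195251]
top {'mtx': array([[556.77400371,   0.        , 324.53288242],
       [  0.        , 556.77400371, 237.99892026],
       [  0.        ,   0.        ,   1.        ]]), 'rvec': array([ 2.15719015, -2.21091528,  0.08875241]), 'tvec': array([-0.08445854,  0.52834551,  0.86375972])}
[ 0.45819285 -0.09280576  0.9021139 ] [ 0.07680595 -0.00522698 -0.99703236]
{'t': 0.1, 'joint_positions': array([-8.47571680e+01,  1.50961549e+01, -2.79825449e+00,  7.21586315e+01,
        8.48150595e-04,  8.11017930e+01]), 'joint_velocities': array([-0.00558864, -0.08341048,  0.13484631,  0.00722351,  0.06282017,
       -0.03171186]), 'tau': array([ 3.81204154e-03, -6.38575315e+01,  3.85064757e+01,  9.89062741e-03,
       -1.24517196e-04,  1.13521915e-05]), 'position': array([ 0.12823849, -0.50885586,  0.22928462]), 'tool_rot': array([-1.79947729e+02, -9.04227496e-03,  1.41410344e+01]), 'contact_force': array([-0.44354593,  0.09413551,  0.30231538]), 'wrist_torque': array([-0.00540326,  0.00330154,  0.00807857]), 'finger_force': 0.0, 'grip_width': 1.0009584918912269}
```

View pics/scene0.png

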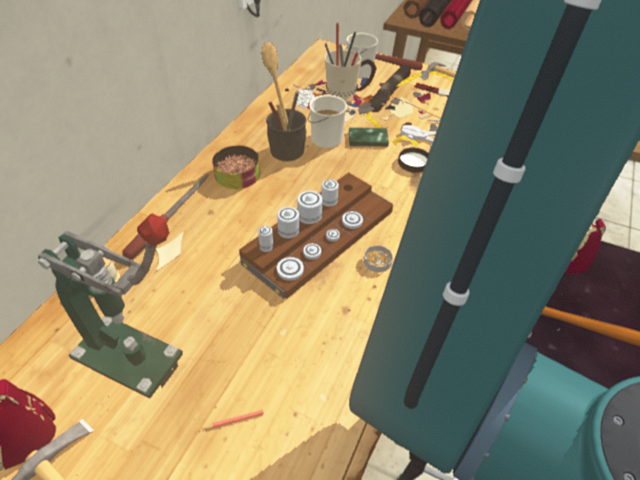

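View pics/top0.png

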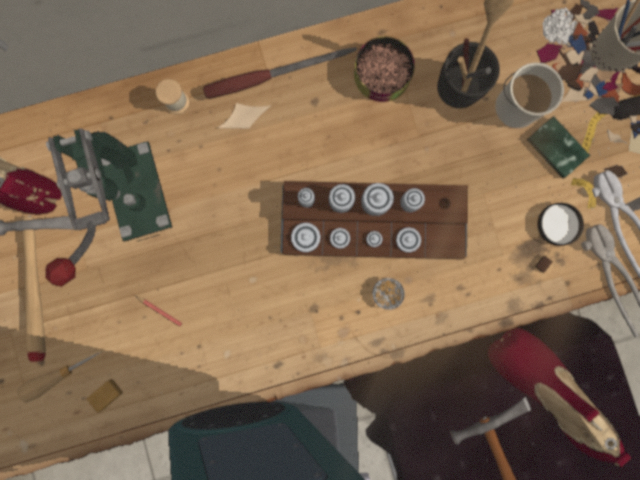

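The top view shows the rack at px x 283–467, y 183–258. Lower dies, left to right, look like 45/31/24/38 at (305,237), (340,238), (374,239), (408,239). Upper dies look like 24/38/45/31 at (306,197), (342,197), (378,198), (413,199), and the spare bore is at (445,203). Next I'll measure these properly.

```bash
cat > vis.py <<'E'
import numpy as np, cv2
from workcell import r
def cam(n):
    c=r.calibration(n); R=cv2.Rodrigues(np.array(c["rvec"],float))[0]; t=np.array(c["tvec"],float).ravel()
    return np.array(c["mtx"]),R,t
def ray(n,uv):
    K,R,t=cam(n); d=R.T@np.linalg.solve(K,[uv[0],uv[1],1.]); return -R.T@t,d
def onplane(n,uv,z):
    o,d=ray(n,uv); return o+d*(z-o[2])/d[2]
def tri(a,b):
    P=[]
    for n in("top","scene"):
        K,R,t=cam(n); P.append(K@np.c_[R,t])
    X=cv2.triangulatePoints(P[0],P[1],np.array(a,float).reshape(2,1),np.array(b,float).reshape(2,1)).ravel(); return X[:3]/X[3]
def proj(n,p):
    K,R,t=cam(n); q=K@(R@np.asarray(p)+t); return q[:2]/q[2]
E
python3 - <<'E'
from vis import *
for n,(x0,y0,x1,y1) in {"top":(270,170,480,305),"scene":(230,165,405,305)}.items():
    im=cv2.imread(f"pics/{n}0.png")[y0:y1,x0:x1]
    hsv=cv2.cvtColor(im,cv2.COLOR_BGR2HSV)
    m=((hsv[...,1]<70)&(hsv[...,2]>90)).astype(np.uint8)*255
    cs,_=cv2.findContours(m,cv2.RETR_EXTERNAL,cv2.CHAIN_APPROX_NONE)
    for c in sorted(cs,key=lambda c:c[:,0,0].mean()):
        if cv2.contourArea(c)>60:
            (u,v),(a,b),th=cv2.fitEllipse(c); print(n,round(u+x0,1),round(v+y0,1),"axes",round(a,1),round(b,1),cv2.contourArea(c), "box",np.array(cv2.boundingRect(c))+[x0,y0,0,0])
    s=cv2.resize(im,None,fx=3.7,fy=3.7,interpolation=cv2.INTER_CUBIC); cv2.imwrite(f"pics/{n}_crop.png",s)
E
```

```text
top 305.5 237.0 axes 29.3 30.1 691.0 box [291 222  30  31]
top 306.0 196.4 axes 16.0 18.7 232.0 box [298 187  17  20]
top 339.9 237.7 axes 20.4 21.1 336.5 box [330 227  21  22]
top 341.8 197.1 axes 25.6 27.2 544.0 box [329 184  27  29]
top 374.1 238.6 axes 16.0 16.6 206.5 box [366 230  17  18]
top 377.9 198.2 axes 30.6 31.7 758.5 box [363 183  31  33]
top 387.9 291.9 axes 26.1 28.8 247.5 box [372 278  32  27]
top 408.5 239.4 axes 25.0 25.4 496.0 box [396 227  26  26]
top 413.7 199.0 axes 21.4 23.1 384.5 box [403 188  23  25]
scene 263.1 277.7 axes 5.4 55.8 116.5 box [241 258  43  39]
scene 265.5 238.2 axes 14.8 27.6 310.5 box [258 226  16  26]
scene 289.7 268.1 axes 23.4 27.5 503.0 box [276 257  28  24]
scene 306.1 209.0 axes 29.9 78.3 1674.0 box [277 179  62  60]
scene 311.7 250.9 axes 16.1 18.4 231.0 box [303 243  19  17]
scene 332.4 234.8 axes 12.3 13.7 131.5 box [326 229  14  13]
scene 351.9 219.4 axes 17.4 20.8 283.5 box [342 211  21  18]
scene 377.5 258.4 axes 25.3 27.7 547.5 box [364 246  28  26]
scene 394.8 284.9 axes 18.4 74.0 579.5 box [380 238  25  67]
```

View pics/top_crop.png

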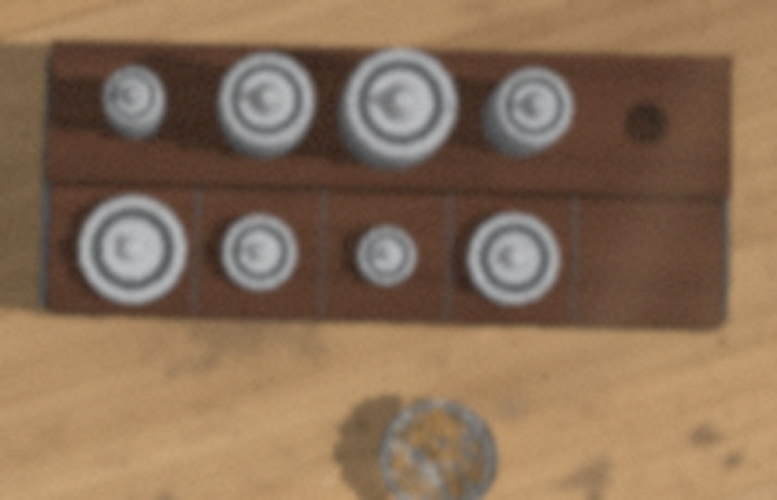

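View pics/scene_crop.png

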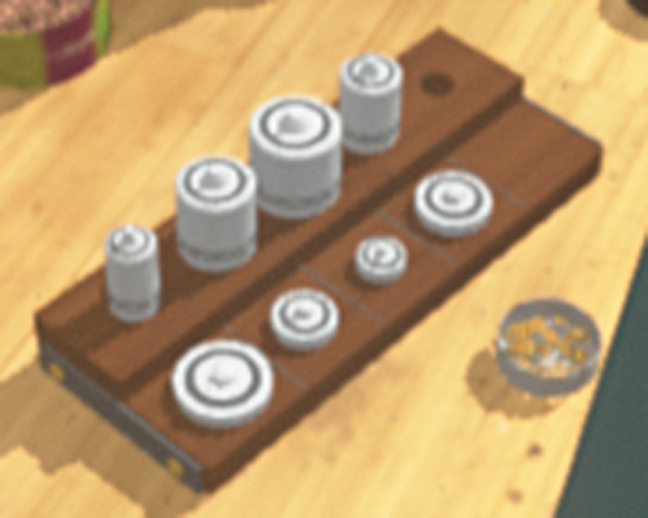

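The crops confirm the sizes. Uppers, left to right, are 24, 38, 45, 31; lowers are 45, 31, 24, 38. That makes two swaps: bores 0↔2 and 1↔3. The top-face ring centres are readable in both crops, so I'll triangulate from those.

```bash
python3 - <<'E'
from vis import *
T=lambda p:(p[0]/3.7+270-.36,p[1]/3.7+170-.36); S=lambda p:(p[0]/3.7+230-.36,p[1]/3.7+165-.36)
up=[((131,94),(131,241)),((266,99),(216,182)),((400,103),(295,126)),((534,105),(371,73))]
lo=[((132,248),(223,379)),((259,252),(305,318)),((386,255),(381,258)),((513,257),(453,201))]
b=tri(T((646,122)),S((438,84)))
U=np.array([tri(T(a),S(c)) for a,c in up]); L=np.array([tri(T(a),S(c)) for a,c in lo])
np.set_printoptions(precision=4,suppress=True)
print("up tri\n",U,"\nlow tri\n",L,"\nbore",b)
print("bore plane",onplane("top",T((646,122)),.036),onplane("scene",S((438,84)),.036))
Lp=np.array([onplane("top",T(a),.030) for a,_ in lo]); Up=np.array([onplane("top",T(a),.078) for a,_ in up]); print(Lp,"\n",Up)
# rigid fit in rack frame: z from triangulation checked, xy from top-plane points
ym=np.array([.108,.054,0,-.054]); m=np.r_[np.c_[-.028*np.ones(4),ym],np.c_[.03*np.ones(4),ym],[[.03,-.108]]]
def fit(w):
    mc,wc=m.mean(0),w.mean(0); H=(m-mc).T@(w-wc); th=np.arctan2(H[0,1]-H[1,0],H[0,0]+H[1,1]); R=np.array([[np.cos(th),-np.sin(th)],[np.sin(th),np.cos(th)]]); t=wc-R@mc
    print("fit",np.degrees(th),t,"\nres mm\n",1000*(w-(m@R.T+t)))
fit(np.r_[Lp[:,:2],Up[:,:2],[onplane("top",T((646,122)),.036)[:2]]])
fit(np.r_[L[:,:2],U[:,:2],[b[:2]]])
E
```

```text
up tri
 [[ 0.5855 -0.0706  0.078 ]
 [ 0.5826 -0.1248  0.0771]
 [ 0.58   -0.1787  0.0767]
 [ 0.5777 -0.2331  0.0761]] 
low tri
 [[ 0.5275 -0.0678  0.0291]
 [ 0.5247 -0.1218  0.0272]
 [ 0.5222 -0.1758  0.027 ]
 [ 0.5199 -0.2299  0.0269]] 
bore [ 0.5752 -0.2875  0.0345]
bore plane [ 0.576  -0.2865  0.036 ] [ 0.573  -0.2871  0.036 ]
[[ 0.5282 -0.0672  0.03  ]
 [ 0.5252 -0.1211  0.03  ]
 [ 0.5226 -0.175   0.03  ]
 [ 0.5204 -0.2289  0.03  ]] 
 [[ 0.5867 -0.0696  0.078 ]
 [ 0.5833 -0.124   0.078 ]
 [ 0.5804 -0.1781  0.078 ]
 [ 0.5783 -0.2321  0.078 ]]
fit -2.7989028645689187 [ 0.5509 -0.1765] 
res mm
 [[ 0.0252  0.037 ]
 [-0.3605  0.1009]
 [-0.3207  0.1452]
 [ 0.1442  0.164 ]
 [ 0.5842  0.4898]
 [-0.1333  0.0062]
 [-0.4344 -0.0904]
 [ 0.0779 -0.2246]
 [ 0.4176 -0.6281]]
fit -2.751632710022647 [ 0.5502 -0.1773] 
res mm
 [[ 0.0884  0.3101]
 [-0.2063  0.2722]
 [-0.1065  0.2171]
 [ 0.2088 -0.0121]
 [ 0.1051  0.2878]
 [-0.191   0.064 ]
 [-0.1908  0.1083]
 [ 0.1354 -0.366 ]
 [ 0.1568 -0.8815]]
```

Triangulated heights agree with the text: upper tops about 77 mm, step about 35 mm, lower tops about 28 mm. The rack fit leaves residuals under 1 mm. I'll start with the first transfer, 24 to the spare bore.

```bash
cat > act.py <<'E'
from vis import *
TH=-2.77; O=np.array([.5505,-.177]); c,s=np.cos(np.radians(TH)),np.sin(np.radians(TH))
YB=[.108,.054,0,-.054,-.108]; ORI=[180,0,TH-90]
ZG,ZH,ZL=.060,.150,.145
def bore(i,z): x,y=.03,YB[i]; return [O[0]+c*x-s*y,O[1]+s*x+c*y,z]
def st(tag):
    q=r.sense(); print(tag,"t%.1f"%q["t"],np.round(q["position"],4),"F",np.round(q["contact_force"],1),"w%.3f"%q["grip_width"],"ff%.0f"%q["finger_force"]); return q
def pick(i,force=50):
    r.servo_line(bore(i,ZH),ORI,feed=.2); r.servo_line(bore(i,ZG),feed=.12); st("down")
    r.gripper_to(0.0,grasp_force=force); st("grip"); r.servo_line(bore(i,ZH),feed=.12); st("lift")
def place(i,op=.76):
    r.servo_line(bore(i,ZH),feed=.15)
    for z,f in((.085,.12),(.072,.06),(.064,.05),(ZG+.0007,.03)):
        r.servo_line(bore(i,z),feed=f); q=st("ins")
        if np.linalg.norm(q["contact_force"])>25: print("STOP high force"); return False
    r.gripper_to(op); r.servo_line(bore(i,ZH),feed=.15); st("rel"); return True
E
python3 - <<'E'
from act import *
for yaw in (TH-90,TH+90):
  for i in range(5):
    for z in(ZG,ZH): print(yaw,i,z,np.round(r.inverse_kinematics(bore(i,z),[180,0,yaw]),1))
E
```

```text
-92.77 0 0.06 [ -14.8   27.   -11.7   51.3    0.  -102. ]
-92.77 0 0.15 [ -14.8   23.3   -2.8   63.9    0.  -102. ]
-92.77 1 0.06 [ -19.9   27.5  -10.7   51.8    0.  -107.1]
-92.77 1 0.15 [ -19.9   23.9   -1.8   64.3    0.  -107.1]
-92.77 2 0.06 [ -24.8   28.5   -8.9   52.6    0.  -112. ]
-92.77 2 0.15 [-2.48e+01  2.50e+01 -1.00e-01  6.50e+01  0.00e+00 -1.12e+02]
-92.77 3 0.06 [ -29.4   29.8   -6.4   53.8    0.  -116.6]
-92.77 3 0.15 [ -29.4   26.5    2.5   66.     0.  -116.6]
-92.77 4 0.06 [ -33.7   31.6   -3.1   55.3    0.  -121. ]
-92.77 4 0.15 [ -33.7   28.4    5.9   67.5    0.  -121. ]
87.23 0 0.06 [-14.8  27.  -11.7  51.3   0.   78. ]
87.23 0 0.15 [-14.8  23.3  -2.8  63.9   0.   78. ]
87.23 1 0.06 [-19.9  27.5 -10.7  51.8   0.   72.9]
87.23 1 0.15 [-19.9  23.9  -1.8  64.3   0.   72.9]
87.23 2 0.06 [-24.8  28.5  -8.9  52.6   0.   68. ]
87.23 2 0.15 [-24.8  25.   -0.1  65.    0.   68. ]
87.23 3 0.06 [-29.4  29.8  -6.4  53.8   0.   63.4]
87.23 3 0.15 [-29.4  26.5   2.5  66.    0.   63.4]
87.23 4 0.06 [-33.7  31.6  -3.1  55.3   0.   59. ]
87.23 4 0.15 [-33.7  28.4   5.9  67.5   0.   59. ]
```

```bash
sed -i 's/TH-90\]/TH+90]/' act.py; python3 - <<'E'
from act import *
r.gripper_to(.76,grasp_force=50); r.move_to(bore(0,.22),ORI); st("above")
pick(0)
im=r.read_camera("scene"); cv2.imwrite("pics/lift.png",im[:,:,::-1])
E
```

```text
above t2.7 [ 0.5856 -0.0714  0.22  ] F [-0.7  0.2 -0.1] w0.759 ff0
down t4.1 [ 0.5862 -0.0707  0.0608] F [-0.4 -0.8  0.3] w0.761 ff0
grip t4.6 [ 0.586  -0.0707  0.0605] F [-1.  -0.   5.2] w0.260 ff49
lift t5.5 [ 0.5853 -0.0705  0.1492] F [-0.3  0.3 -1.3] w0.253 ff49
```

View pics/lift.png

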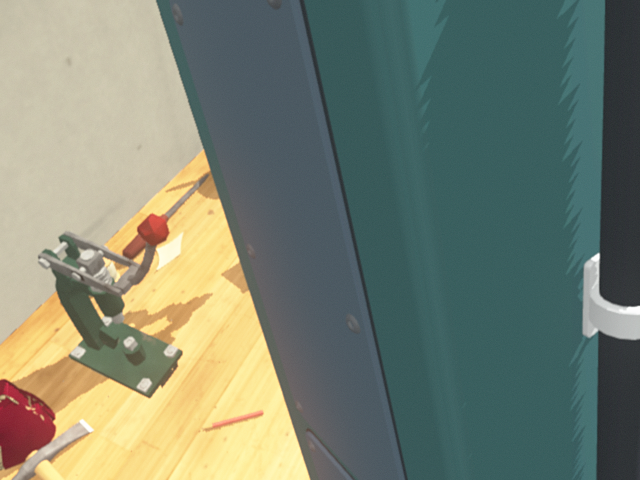

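The arm hides the rack in this view. The load reading (−1.3 N, about 0.13 kg) and the width show the die is held, so I'll place it.

```bash
python3 - <<'E'
from act import *
if place(4):
    r.servo_line([.40,-.20,.25],feed=.3); r.read_camera
    im=r.read_camera("top"); cv2.imwrite("pics/p1.png",cv2.resize(im[150:320,200:490,::-1],None,fx=2.7,fy=2.7)); st("look")
E
```

```text
ins t7.8 [ 0.5756 -0.2864  0.0857] F [-0.1 -0.5 -1.7] w0.255 ff49
ins t8.2 [ 0.5751 -0.2862  0.0717] F [ 0.2 -0.1 -0.1] w0.259 ff49
ins t8.5 [ 0.575  -0.2862  0.0636] F [ 0.2 -0.6 -0.4] w0.254 ff49
ins t8.7 [ 0.5753 -0.2864  0.0607] F [ 0.8 -0.5 -1.6] w0.251 ff49
rel t10.0 [ 0.5749 -0.2862  0.1491] F [-0.3  0.3 -0.3] w0.756 ff0
look t10.9 [ 0.4007 -0.2004  0.2489] F [-0.2 -0.2 -0. ] w0.759 ff0
```

View pics/p1.png

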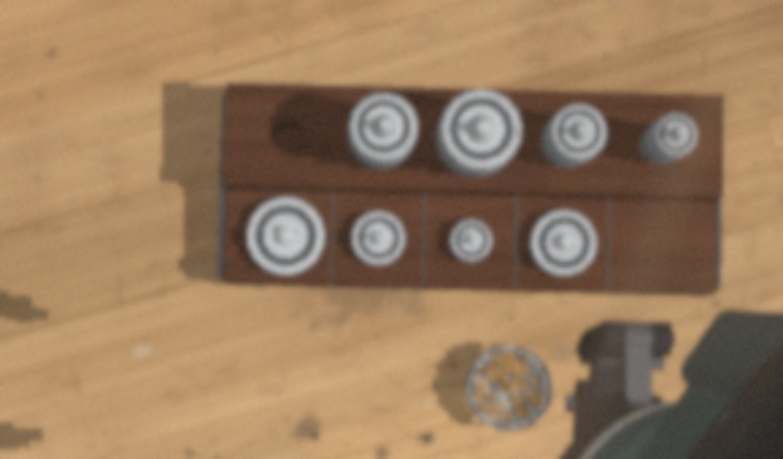

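The picture shows the 24 die upright and seated in the spare bore, with its top at (676,133). Bore 0 is empty and the tin hasn't moved. Time is 11 s. Next are the remaining moves, stopping if the force or grip looks wrong.

```bash
python3 - <<'E'
from act import *
for a,b,f in((2,0,80),(4,2,50)):
    print("MOVE",a,b); pick(a,f)
    if r.sense()["grip_width"]<.1 or not place(b): break
else:
    r.servo_line([.40,-.20,.25],feed=.3)
    im=r.read_camera("top"); cv2.imwrite("pics/p2.png",cv2.resize(im[150:320,200:490,::-1],None,fx=2.7,fy=2.7)); st("look")
E
```

```text
MOVE 2 0
down t13.0 [ 0.5808 -0.1787  0.0608] F [-0.3  0.5 -0.4] w0.762 ff0
grip t13.3 [ 0.581  -0.1787  0.0615] F [-2.8  1.4 13.6] w0.493 ff80
lift t14.2 [ 0.5801 -0.1783  0.1492] F [-0.3 -1.4 -3.8] w0.489 ff82
ins t15.8 [ 0.586  -0.071   0.0855] F [-0.8 -0.5 -4.2] w0.489 ff82
ins t16.1 [ 0.5855 -0.0705  0.0718] F [ 0.6  0.4 -3.3] w0.492 ff82
ins t16.5 [ 0.5855 -0.0705  0.0637] F [-0.6  1.  -4.1] w0.489 ff82
ins t16.7 [ 0.586  -0.0707  0.0615] F [-2.6  1.9  9.1] w0.486 ff83
rel t17.8 [ 0.5853 -0.0705  0.1492] F [ 0.4 -1.4 -0.3] w0.760 ff0
MOVE 4 2
down t19.9 [ 0.5756 -0.2864  0.0607] F [ 0.5 -0.4  0.5] w0.757 ff0
grip t20.4 [ 0.5755 -0.2865  0.0605] F [-1.2 -0.1  6.5] w0.258 ff49
lift t21.3 [ 0.5749 -0.2861  0.1492] F [ 0.2 -0.8 -2. ] w0.253 ff49
ins t22.9 [ 0.5807 -0.1789  0.0855] F [ 0.2  0.4 -1.9] w0.258 ff49
ins t23.2 [ 0.5803 -0.1783  0.0717] F [-0.4 -0.  -1.4] w0.253 ff49
ins t23.5 [ 0.5803 -0.1783  0.0637] F [-0.3  0.7 -0.9] w0.256 ff49
ins t23.8 [ 0.5805 -0.1785  0.0607] F [-0.5  0.3 -0.4] w0.257 ff49
rel t25.0 [ 0.5801 -0.1783  0.1492] F [-0.8 -0.1 -0.8] w0.762 ff0
look t25.9 [ 0.4008 -0.1999  0.2489] F [ 0.9 -0.5 -0.1] w0.759 ff0
```

View pics/p2.png

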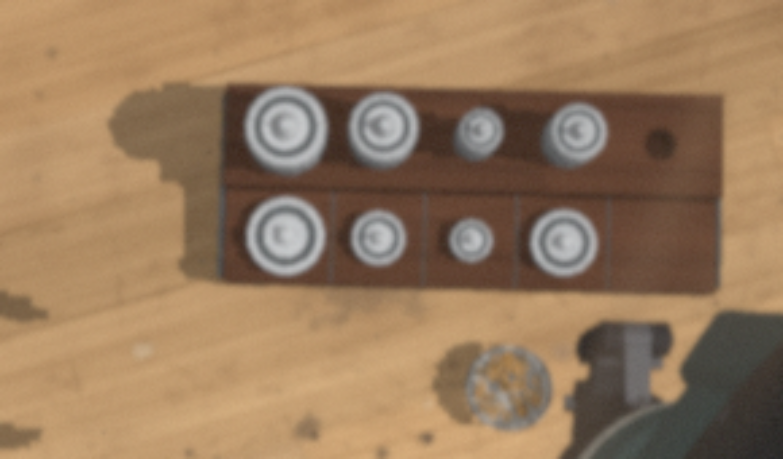

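The 45 die is now behind its mate at (286,129) and the 24 at (480,133). Both are upright, and the spare bore at (660,143) is empty. Next is the other swap.

```bash
python3 - <<'E'
from act import *
for a,b,f in((1,4,70),(3,1,60),(4,3,70)):
    print("MOVE",a,b); pick(a,f)
    if r.sense()["grip_width"]<.1 or not place(b): break
else:
    r.servo_line([.40,-.20,.25],feed=.3); r.move_to([.128,-.509,.25],[180,0,14])
    for n in("top","scene"): cv2.imwrite(f"pics/{n}9.png",r.read_camera(n)[:,:,::-1])
    im=cv2.imread("pics/top9.png")[150:320,260:490]; im2=cv2.imread("pics/scene9.png")[150:320,230:410]
    cv2.imwrite("pics/end.png",cv2.resize(np.hstack([im,im2]),None,fx=1.9,fy=1.9)); st("look")
E
```

```text
MOVE 1 4
down t28.1 [ 0.5834 -0.1247  0.0608] F [-0.8 -0.2  0.7] w0.761 ff0
grip t28.5 [ 0.5835 -0.1247  0.0611] F [-2.2 -0.  10.3] w0.411 ff69
lift t29.4 [ 0.5827 -0.1244  0.1492] F [ 0.4  0.2 -3.1] w0.409 ff70
ins t31.3 [ 0.5756 -0.2863  0.0857] F [ 0.6  0.9 -2.9] w0.406 ff70
ins t31.7 [ 0.575  -0.2862  0.0717] F [ 0.7 -0.2 -3.7] w0.414 ff70
ins t32.0 [ 0.575  -0.2862  0.0636] F [ 0.4 -0.5 -4. ] w0.408 ff70
ins t32.2 [ 0.5756 -0.2865  0.0612] F [-0.9 -0.5  3.5] w0.409 ff71
rel t33.4 [ 0.575  -0.2861  0.1491] F [ 0.1 -0.9  0.2] w0.759 ff0
MOVE 3 1
down t34.7 [ 0.5782 -0.2328  0.0606] F [-0.   0.2 -0.7] w0.756 ff0
grip t35.1 [ 0.5781 -0.2326  0.0608] F [-1.3  0.7  7.3] w0.337 ff59
lift t36.0 [ 0.5775 -0.2322  0.1492] F [ 0.4  0.3 -1.3] w0.333 ff59
ins t37.6 [ 0.5834 -0.1249  0.0855] F [ 0.5 -0.2 -2. ] w0.339 ff59
ins t37.9 [ 0.5829 -0.1244  0.0717] F [-0.4  0.4 -1.8] w0.333 ff59
ins t38.2 [ 0.5828 -0.1244  0.0637] F [ 0.6 -0.5 -2.7] w0.330 ff59
ins t38.5 [ 0.5834 -0.1246  0.0609] F [ 1.  -0.7  1.5] w0.335 ff60
rel t39.7 [ 0.5827 -0.1244  0.1492] F [ 0.  -0.1 -0.9] w0.761 ff0
MOVE 4 3
down t41.5 [ 0.5757 -0.2864  0.0608] F [ 0.9 -0.3 -0.1] w0.762 ff0
grip t41.9 [ 0.5756 -0.2865  0.0611] F [-1.9  1.9  7.6] w0.416 ff70
lift t42.8 [ 0.5749 -0.2861  0.1492] F [ 0.8 -0.2 -4. ] w0.411 ff70
ins t44.0 [ 0.5781 -0.2328  0.0855] F [ 0.7  0.7 -2.8] w0.409 ff70
ins t44.4 [ 0.5777 -0.2323  0.0717] F [ 0.  -0.4 -2.9] w0.407 ff70
ins t44.7 [ 0.5776 -0.2323  0.0637] F [-0.2  0.3 -3.2] w0.409 ff70
ins t45.0 [ 0.5782 -0.2326  0.0611] F [-0.2  0.9  3.7] w0.411 ff71
rel t46.1 [ 0.5775 -0.2322  0.1491] F [-0.6  0.2 -0.2] w0.761 ff0
look t48.6 [ 0.129  -0.5086  0.2501] F [-0.   0.2  0.6] w0.758 ff0
```

View pics/end.png

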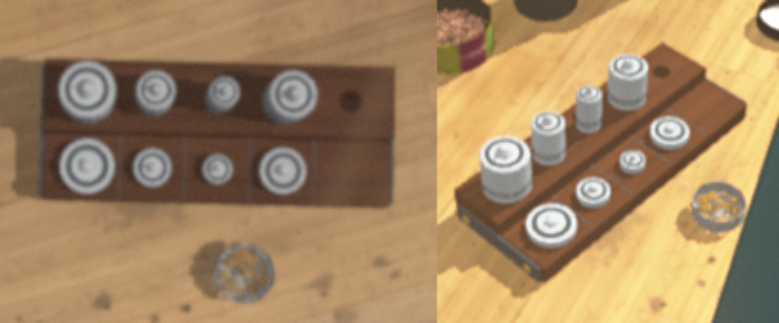

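Both views show 45/31/24/38 standing upright and seated behind their mates. The spare bore is empty and the tin is where it was.

```bash
python3 -c "
from workcell import r
print(r.finish_job())"
```

```text
the job is handed in; nothing more can be done
None
```

I handed the job in at about 49 s of the 104 s allowed: the final pictures show all four upper dies upright and seated behind their own lower dies, the spare bore empty and the tin unmoved; the hand-in returned no verdict.

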